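# Set the bench extraction: blast gate to its stop, fan dial to the bar mark

### The job

Get the deburring bench's suction ready: first slide the blast gate's grip along its track, through the half-way catch, until its nose meets the buffer hidden inside the stop hood, and lean on it there for half a second with about 10 N (well under 30, do not ram it). Then turn the fan dial to the long bar mark; leave the gate against its buffer, the dial clicked in at the mark, and the loose things on the bench where they are.

Things in the scene. Friction and masses are not known exactly. Their poses are not given: they have to be found in the camera images.
- console: Fixed grey sheet-metal extraction console, a wedge 240 deep (x) x 460 wide (y); origin: centre of its underside; x away from the robot, y along the gate's track, z up. Its top face slopes 25 deg, 40 high at the low edge (x = -120), 152 at the back edge, normal (-0.423, 0, 0.906). Along y on it: two track strips 9 high, their centre line meeting the face at x = 50, z = 119.
- rail_mid (a point): Middle of the axis of the console's steel guard rail, 18 diameter, along y above the gate, at console x = 38, z = 275, on 18 mm posts at y = -215 and +215. It bars a gripper pointing straight down on the gate's grip: come in under it, the tool leaning 25 to 45 deg, fingers pointing down and to the console's +x.
- gate (a joint): Slide of the blast gate to the console's +y, in m; 0 = closed (grip at console y = -60 mm). It stays where it is left. Sliding takes about 2 N; a sprung half-way catch near 0.045 takes about 10 N to push through and is not the end. The true end, where the nose meets the hidden buffer in the stop hood, lies between 0.08 and 0.13.
- gate_grip (a point): Middle of the gate's grip, 45 mm off the face: an upright black plate 12 thick (y) x 26 wide, its top 64 off the face, standing on a low aluminium carriage 34 wide, top 16 off the face, that reaches 60 to +y and 30 to -y of the plate. Axes: x up the slope, y along the track, z the face's normal.
- gate_nose (a point): Middle of the carriage's +y end, the nose that meets the buffer; 60 mm to +y of the grip plate's middle, 9 mm off the face. Same axes as gate_grip.
- stop: Plain steel stop hood clamped over the track, fixed, 60 wide x 50 long (y), top 22 off the face, a clamp screw 16 across on its +y end (28 off the face). Open on its -y side: origin in the middle of that mouth, 9 off the face. The nose slides in and meets a rubber buffer (pad) hidden 6 to 22 mm inside; how deep can only be felt. Axes parallel to the console's.
- dial (a joint): Angle of the fan dial, rad, growing clockwise as one looks at the face. It clicks in at 0, 0.436, 0.873, 1.309 and 1.745 (first and last are stops); at value v the pointer leans v - 0.873 clockwise from straight up the slope. Dot marks at 0, 0.436, 0.873 and 1.745; the long bar mark, fourth clockwise, at 1.309.
- dial_grip (a point): Point on the dial's axis, 31 mm off the face, between the flanks of its bar grip: black bar 50 long x 14 thick, from 8 to 38 mm off the face, on a disc of 52 diameter. Axes: x along the bar towards the pointer end (white line), z the face's normal.
- bar_mark (a point): Middle of the long white bar mark (16 x 5) on the console's face, 42 mm from the dial's axis; the four other marks are round dots 6 across.
- casting: Bystander: dark machined casting, base 100 x 70, 86 high, about 0.9 kg; origin: centre of its underside.
- oiler: Bystander: white oil bottle, 52 diameter, 150 high; origin: centre of its underside.
- bin: Bystander: blue open parts bin 110 x 90 x 50 high; origin: centre of its underside.
- scraper: Bystander: deburring scraper, a 200 mm screwdriver-like tool lying on the bench; origin: middle, on the bench.

How it is judged:
By the outcome, as a careful person would: the job done as asked, in the order asked, and still so for the second after the job is handed in, with the robot touching nothing.
It also fails if it takes over 58 s, if anything falls off the work surface, if the arm or the gripper's body presses on something with over 40 N, if the wrist force passes 120 N, or if a joint passes its speed limit or range.

### The arm

A 6-joint arm with a two-finger parallel gripper is mounted at the origin on the work surface. World frame = base frame: x ahead of the robot, y to its left, z up, the work surface at z = 0. Lengths are in m, angles in rad, forces in N, time in s.
With the tool pointing down it reaches from about 0.325 to 0.9 m from the base axis. Payload 6.1 kg.
Tool frame: the origin (TCP) lies midway between the tips of the shut fingers; the grasp point (between the pads) lies 19 mm behind it; x points along the fingers, y is the direction in which the jaws open and shut, and the axes are right-handed (so a half turn about x gives the same grasp; the last joint's range is limited). The gripper opens to 85 mm and grips with 20 to 120 N. Pads are 22 mm wide; open, the fingers measure 114 mm over their backs; the gripper's body (76 mm by 85 mm) begins 54 mm behind the grasp point. The pads swing forward as they close: fully open they stand 13 mm farther back than shut.
Start: joints at [1.119, 0.22, 1.526, -0, 1.395, -0.126], TCP at [0.2, 0.592, 0.208] pointing down, gripper open.
Joint ranges: [-2.98, 2.98], [-0.91, 2.08], [0.09, 2.57], [-1.24, 4.39], [0.2, 2.65], [-2.68, 2.68]. Speed limits (rad/s): [2.57, 2.57, 3.01, 3.14, 3.14, 3.14].

### API

Orientations are given as [roll, pitch, yaw] about the fixed x, y, z axes, in that order (R = Rz(yaw) Ry(pitch) Rx(roll)).
In Python, from plant import movep, move_l, set_joints, gripper_to, hold, inverse_kinematics, observe, get_image, get_calibration, Unreachable, job_done gives the robot as it stands. Calls block until the motion is done:
- movep(position, orientation): joint-space move of the TCP to a pose.
- move_l(position, feed=0.15, rotation=None, max_force=None): straight line of the TCP; rotation=None keeps the orientation; feed is the mean speed in m/s. With max_force (N) it stops when the force on the tool has changed by that much, and returns True; else False.
- set_joints(angles): joint-space move.
- gripper_to(opening, f_grip=None): finger opening in m; f_grip is the grip in N (None keeps the last); returns when the fingers have stopped.
- hold(seconds).
- inverse_kinematics(position, orientation): joint angles nearest the present ones, or None.
- observe(): the state.
- get_image(name): name is "side" or "top" or "wrist"; returns (picture, depth): 420x560x3 uint8, red, green, blue; 420x560 float32, m along the optical axis (not along the pixel's ray), 0 where there is no reading.
- get_calibration(name): a dict with "intrinsics" (3x3 intrinsics, pixels), "world_from_camera" (4x4, takes a point from camera to world coordinates). Camera axes: x right, y down, z forward; pixel columns grow to the right and rows downward; lengths in m; the calibration is good to about 2 mm. A picture is of the moment at which its call begins: read the wrist's pose just before it. get_calibration takes no time and is no camera call; for the wrist camera it gives the pose at the moment of the call.
A pose or a line that the arm cannot do raises Unreachable and nothing moves.
- job_done(): hands the job in, once; it reports no verdict.
The state is a dict: "time_s": time; "q": joint angles; "joint_velocities": joint speeds; "joint_torque": joint torques, N m; "eef_pos": TCP position; "tcp_rot": TCP orientation; "ft_force": force on the tool from outside, world axes, zero at the start; "torque": the same for the moment, N m; "opening": finger opening in m.
Only numpy, scipy, OpenCV 4.12 (cv2) and the standard library are available. Lean on these libraries where they do the work, as an engineer would, in place of code of your own. Each camera call takes 0.05 s, during which the arm holds its last target. There are 200 camera calls.

## Working session

There is one attempt and no reset: what is moved stays moved. The work goes in short steps, each a Python script; the robot and the scene stay as the last script left them, time stands still between calls to the robot, and variables do not carry over. Pictures are saved under pics/ and viewed, about 8 in all and at most 12, crops included, and the job is handed in when it is done.

```bash
mkdir -p pics; ls; python3 - <<'E'
from plant import *
import cv2,numpy as np
for n in("top","side"):
    im,d=get_image(n);c=get_calibration(n);np.savez(f"pics/{n}.npz",im=im,d=d,K=c["intrinsics"],T=c["world_from_camera"])
    cv2.imwrite(f"pics/{n}.png",im[...,::-1]);print(n,np.round(c["intrinsics"],1).tolist(),np.round(c["world_from_camera"],3).tolist())
print(observe())
E
```

```text
pics
top [[383.0, 0.0, 278.0], [0.0, 383.0, 217.6], [0.0, 0.0, 1.0]] [[0.027, -0.983, 0.183, 0.358], [-1.0, -0.029, -0.007, 0.051], [0.012, -0.183, -0.983, 1.084], [0.0, 0.0, 0.0, 1.0]]
side [[440.2, 0.0, 269.3], [0.0, 440.2, 213.7], [0.0, 0.0, 1.0]] [[0.992, -0.079, 0.103, 0.403], [-0.13, -0.612, 0.78, -0.938], [0.002, -0.787, -0.617, 0.959], [0.0, 0.0, 0.0, 1.0]]
{'time_s': 0.1, 'q': array([ 1.11888904e+00,  2.21145169e-01,  1.52750295e+00,  3.40141119e-06,
        1.39470770e+00, -1.26095209e-01]), 'joint_velocities': array([ 1.04739709e-03, -2.13550240e-03, -2.16965950e-03, -6.35470885e-04,
       -6.74627797e-05, -7.59921547e-04]), 'joint_torque': array([-8.96425291e-06, -4.98238814e+01, -3.90545905e+01, -2.59041408e-04,
        5.65013397e-03,  3.15283351e-06]), 'eef_pos': array([0.19978926, 0.59158539, 0.20720667]), 'tcp_rot': array([-1.69879026,  1.56903316, -2.02460293]), 'ft_force': array([ 0.27291349, -0.36054608, -0.34045296]), 'torque': array([-0.0246733 ,  0.01919022,  0.04113082]), 'opening': 0.0856545269646073}
```

View pics/top.png

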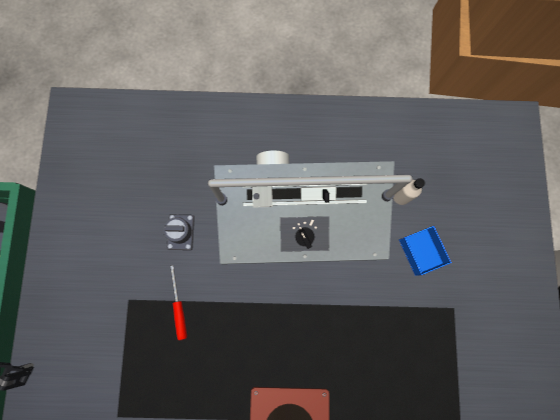

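View pics/side.png

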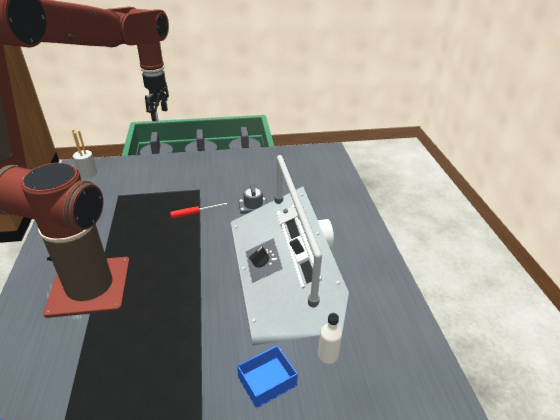

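The top view shows the console with its low edge facing the robot (columns 215–393, rows 163–263). The grip plate is near (326,196), the stop hood near (262,196), the dial near (305,236), the casting at (178,231) and the oiler at (408,192). Next I'll measure the console plane from depth.

```bash
cat > h.py <<'E'
import numpy as np,cv2
def load(n):
    z=np.load(f"pics/{n}.npz");return z["im"],z["d"],z["K"],z["T"]
def cloud(d,K,T):
    v,u=np.indices(d.shape);p=np.stack([(u-K[0,2])/K[0,0]*d,(v-K[1,2])/K[1,1]*d,d],-1)
    return p@T[:3,:3].T+T[:3,3]
def ray(u,v,K,T):
    r=T[:3,:3]@np.linalg.solve(K,[u,v,1.]);return T[:3,3],r
def onplane(u,v,K,T,n,c):  # n.p=c
    o,r=ray(u,v,K,T);return o+r*(c-n@o)/(n@r)
E
python3 - <<'E'
from h import *
for n,box in(("top",(225,385,205,258)),("side",(225,350,190,345))):
    im,d,K,T=load(n);P=cloud(d,K,T)
    u0,u1,v0,v1=box;Q=P[v0:v1,u0:u1].reshape(-1,3);Q=Q[(Q[:,2]>.03)&(Q[:,2]<.17)]
    for k in range(8):
        c=Q.mean(0);w=np.linalg.svd(Q-c,full_matrices=False)[2][2];w*=np.sign(w[2]);e=(Q-c)@w
        Q=Q[abs(e)<max(.003,2*e.std())] if e.std()>.0015 else Q
    print(n,"normal",w.round(4),"slope",np.degrees(np.arccos(w[2])),"yaw",np.degrees(np.arctan2(-w[1],-w[0])),"c",c.round(4),len(Q),e.std())
    # face pixels -> console extents
    m=(abs((P-c)@w)<.004)&(P[...,2]>.03)&(P[...,2]<.165)&(d>0)
    m=cv2.morphologyEx(m.astype(np.uint8),cv2.MORPH_OPEN,np.ones((3,3)))
    nn,l,s,_=cv2.connectedComponentsWithStats(m);m=l==1+np.argmax(s[1:,4])
    F=P[m];r=cv2.minAreaRect((F[:,:2]*1000).astype(np.float32));print("rect xy",r)
    print("zrange",np.percentile(F[:,2],[.2,99.8]))
    b=P[...,2][(P[...,2]>-.02)&(P[...,2]<.02)];print("bench z",np.median(b))
E
python3 - <<'E'
import cv2
t=cv2.imread('pics/top.png')[150:275,205:405];s=cv2.imread('pics/side.png')[180:350,220:360]
cv2.imwrite('pics/tz.png',cv2.resize(t,None,fx=4,fy=4,interpolation=cv2.INTER_CUBIC))
E
```

```text
top normal [-0.4218 -0.0232  0.9064] slope 24.99079348427224 yaw 3.1522872232091497 c [ 0.511  -0.0279  0.0753] 7331 0.0014273927856541697
rect xy ((529.5274658203125, -27.307235717773438), (189.04026794433594, 460.43536376953125), 3.1322009563446045)
zrange [0.03792152 0.12862375]
bench z 0.0004777316859391201
side normal [-0.4206 -0.023   0.9069] slope 24.913866899911564 yaw 3.125443154107088 c [ 0.5483 -0.0702  0.0928] 7842 0.001433184760697058
rect xy ((529.2027587890625, -27.35980224609375), (194.8089599609375, 466.4554138183594), 1.3602231740951538)
zrange [0.03936931 0.13094754]
bench z 0.0023971858003136726
```

View pics/tz.png

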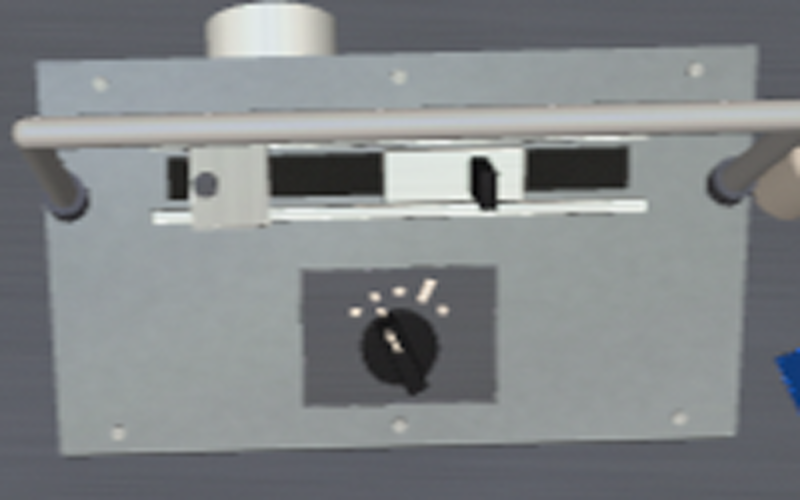

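The crop shows the hood at crop x 190–270, the plate at about (484,182), and the dial centre at about (400,347). The pointer is at upper left on the second dot, so v≈0.44, and the bar mark is at (428,290). Both cameras agree on the console pose: yaw 3.1°, origin ≈(0.555,-0.027). I'll move in for a wrist view.

```bash
cat >> h.py <<'E'
from scipy.spatial.transform import Rotation as Ro
YAW=np.radians(3.14);C0=np.array([.5553,-.0273-.0,0.])   # refined below
def cfg(yaw,c0):
    global Rc,Rf,O
    Rc=Ro.from_euler('z',yaw).as_matrix();a=np.radians(25)
    Rf=Rc@Ro.from_euler('y',-a).as_matrix()      # face axes: x up slope, y, z normal
    O=np.asarray(c0)+Rc@np.array([.05,0,.119])   # face-frame origin: track centre line at console y=0
    return Rf,O
# console y=0 line passes through rect centre
cfg(YAW,C0+np.array([0,-.0,0]))
def W(p): return O+Rf@np.asarray(p)
def F(P): return (np.asarray(P)-O)@Rf
def rpy(lean,jaw=None,flip=1):
    """lean from vertical (deg) toward console +x; jaw: angle (rad) of jaw axis from console y about tool axis"""
    l=np.radians(lean);x=Rc@np.array([np.sin(l),0,-np.cos(l)]);y=flip*(Rc@np.array([0,1.,0]))
    R=np.stack([x,y,np.cross(x,y)],1)
    if jaw: R=Ro.from_rotvec(x*jaw).as_matrix()@R
    return Ro.from_matrix(R).as_euler('xyz')
E
python3 - <<'E'
from h import *
from plant import *
print("dial guess face", W([-.1,0,0]))
p=W([-.07,0.0,.24])
for f in(1,-1):
    print(f,inverse_kinematics(p,rpy(25,flip=f)),inverse_kinematics(W([0,0,.048]),rpy(40,flip=f)))
q=inverse_kinematics(p,rpy(25,flip=1));q2=inverse_kinematics(p,rpy(25,flip=-1))
f=1 if abs(q[5])+abs(q[3])<abs(q2[5])+abs(q2[3]) else -1
print("flip",f)
movep([.3,.4,.42],rpy(0,flip=f)); movep(p,rpy(25,flip=f))
c=get_calibration("wrist");im,d=get_image("wrist")
np.savez("pics/w1.npz",im=im,d=d,K=c["intrinsics"],T=c["world_from_camera"]);cv2.imwrite("pics/w1.png",im[...,::-1])
o=observe();print(o["time_s"],o["eef_pos"],p,c["world_from_camera"].round(3).tolist(),o["ft_force"])
E
```

```text
dial guess face [ 0.51473022 -0.02952559  0.07673817]
1 [-0.41498872 -0.70885856  2.17166814  0.20044804  1.29016879 -2.05825985] [-0.32848597 -0.3297496   2.30674516  0.47436324  0.55420757 -2.28205559]
-1 [-0.41498872 -0.70885856  2.17166814  0.20044804  1.29016879  1.0833328 ] [-0.32848597 -0.3297496   2.30674516  0.47436324  0.55420757  0.85953707]
flip -1
3.925 [ 0.44093267 -0.03295251  0.30746018] [ 0.44060253 -0.0335921   0.30693059] [[0.056, -0.99, 0.133, 0.441], [-0.998, -0.055, 0.007, -0.033], [0.0, -0.133, -0.991, 0.49], [0.0, 0.0, 0.0, 1.0]] [-0.58810264 -0.97467007  0.6253592 ]<sys>:0: UserWarning: Gimbal lock detected. Setting third angle to zero since it is not possible to uniquely determine all angles.
```

View pics/w1.png

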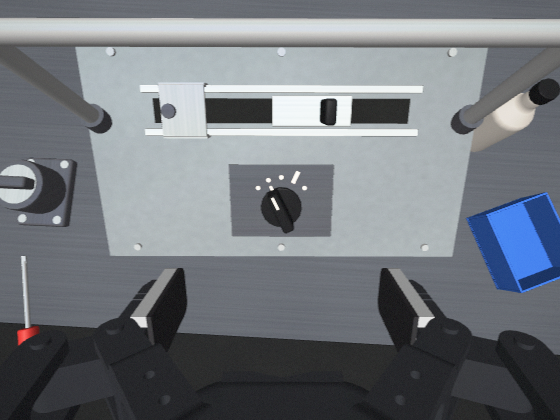

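The wrist view is clear:
- Plate top at (328,112), carriage at columns 272–352, and hood at 160–207 with its mouth on the right.
- Dial disc at (281,207), with the pointer line up-left at (275,203).
- Dots at (258,188), (268,181), (281,177) and (305,188), and the bar mark at (295,177).

Next I'll get blob positions in face coordinates.

```bash
python3 - <<'E'
from h import *
import h
im,d,K,T=load("w1");g=cv2.cvtColor(im,cv2.COLOR_RGB2GRAY)
n=h.Rf[:,2]
def fp(u,v,z=0): return F(onplane(u,v,K,T,n,n@W([0,0,z])))*1000
P=F(cloud(d,K,T))*1000
# face plane check
s=P[140:240,120:220].reshape(-1,3);print("face patch L z",np.median(s[:,2]),"R",np.median(P[140:240,345:440,2]),"top",np.median(P[60:80,120:440,2]),"bot",np.median(P[238:244,160:420,2]))
# white marks
m=np.zeros_like(g);r=(slice(165,215),slice(240,325));m[r]=(g[r]>150)*255
k,l,st,c=cv2.connectedComponentsWithStats(m)
for i in range(1,k):
    if st[i,4]>8: print("mark",c[i].round(1),st[i,4],fp(*c[i]).round(1))
def edges(u,v,w=4,axis=1):
    pass
# plate top: darkest blob inside carriage
r=(slice(92,132),slice(305,348));b=np.zeros_like(g);b[r]=(g[r]<70)*255
k,l,st,c=cv2.connectedComponentsWithStats(b)
for i in range(1,k):
    if st[i,4]>20:
        x,y,w,hh,a=st[i];print("plate",st[i],"z64 centre",fp(*c[i],64).round(1),"depth z max",np.percentile(P[l==i][:,2],95).round(1), "corners",fp(x-.5,y,64).round(1),fp(x+w-.5,y,64).round(1))
        Q=P[l==i];Q=Q[Q[:,2]>55];print(" top pts",len(Q),Q.mean(0).round(1),Q.min(0).round(1),Q.max(0).round(1))
# dial bar via depth
Q=P[170:245,235:330].reshape(-1,3);B=Q[Q[:,2]>32];print("dial bar",len(B),B.mean(0).round(1),cv2.minAreaRect(B[:,:2].astype(np.float32)))
# carriage and hood via depth/brightness rows
row=g[108:118].mean(0);print("row",row[150:215].astype(int).tolist(),row[265:360].astype(int).tolist())
print("carriage ends z16",fp(271.5,112,16).round(1),fp(351.5,112,16).round(1),"hood mouth z22",fp(206.5,110,22).round(1))
for uv in((111,52),(281,51),(453,52),(138,247),(281,247),(425,247)):print("screw",fp(*uv,1).round(1))
for u in(145,420):
    print("strips rows",[int(v) for v in np.where(g[80:140,215 if u==145 else 400]>190)[0]+80])
print("rail", [ (P[v,280]).round(1).tolist() for v in (30,)])
E
```

```text
face patch L z -0.8336787389873521 R -0.5394614882599407 top -0.5943676619548248 bot -0.7157099459384525
mark [295.1 176.9] 66 [-77.3 -15.4  -0. ]
mark [280.9 176.9] 22 [-77.3   2.3   0. ]
mark [268.  179.8] 21 [-81.   18.4  -0. ]
mark [257.5 187.5] 20 [-90.9  31.7  -0. ]
mark [270.9 187.7] 18 [-91.1  14.9  -0. ]
mark [304.  187.6] 21 [-91.  -26.8  -0. ]
mark [274.7 203.4] 41 [-111.8   10.2   -0. ]
plate [320  99  17  26 376] z64 centre [ 1132.   8485.3 64000. ] depth z max 64.4 corners [-1055.8  6840.8 64000. ] [-1059.2  9941.4 64000. ]
 top pts 306 [  1.8 -46.1  62.7] [-10.1 -52.6  55.1] [ 13.9 -40.7  65.3]
dial bar 498 [-108.2    3.4   50.1] ((-65.1046371459961, 7.797088623046875), (144.44970703125, 27.475854873657227), 5.466080188751221)
row [187, 187, 186, 159, 92, 42, 43, 44, 44, 43, 80, 135, 143, 130, 120, 112, 110, 111, 111, 112, 110, 108, 108, 108, 102, 141, 198, 216, 218, 220, 219, 219, 220, 221, 223, 221, 218, 218, 220, 220, 218, 218, 218, 218, 217, 216, 220, 223, 222, 219, 219, 220, 219, 218, 205, 143, 57, 47, 45, 46, 45, 46, 45, 45, 45] [44, 44, 44, 45, 43, 44, 49, 190, 
[... 198 characters left out ...]
, 246, 246, 246, 246, 246, 246, 214, 94, 22, 22, 22, 24, 32, 45, 58, 60, 56, 53, 50, 47, 45, 41, 34, 151, 232, 246, 246, 246, 246, 246, 246, 246, 245, 246, 246, 246, 245, 229, 148, 42, 44, 44, 44, 43, 43, 44, 44]
carriage ends z16 [  307.8  -473.2 16000. ] [  303.9  3145.  16000. ] hood mouth z22 [  307.6 -4718.7 22000. ]
screw [ -74.6 -279.4 1000. ]
screw [-7.64e+01 -7.00e-01  1.00e+03]
screw [ -75.2  281.2 1000. ]
screw [ 272.9 -279.8 1000. ]
screw [ 2.726e+02 -6.000e-01  1.000e+03]
screw [ 272.3  280.5 1000. ]
strips rows [85, 86, 87, 88, 89, 90, 91, 94, 129, 130, 131, 132, 133, 134, 135]
strips rows [86, 87, 88, 89, 90, 91, 92, 129, 130, 131, 132, 133, 134, 135]
rail [[56.8, 2.4, 154.7]]
```

```bash
python3 - <<'E'
from h import *
import h
im,d,K,T=load("w1");g=cv2.cvtColor(im,cv2.COLOR_RGB2GRAY)
n=h.Rf[:,2]
def fp(u,v,z=0): return F(onplane(u,v,K,T,n,n@W([0,0,z/1000])))*1000
P=F(cloud(d,K,T))*1000
print("plate z64",fp(328,112,64).round(1),fp(328,99,64).round(1),fp(328,124,64).round(1),"L/R",fp(320,105,64).round(1),fp(337,105,64).round(1))
print("carriage",fp(271.5,112,16).round(1),fp(351.5,112,16).round(1),"hood mouth",fp(205.5,110,22).round(1),"hood far",fp(159.5,110,22).round(1))
for uv in((111,52),(281,51),(453,52),(138,247),(281,247),(425,247)):print("screw",fp(*uv,1).round(1))
for z,v in((9,85),(9,92),(9,129),(9,136)): print("strip",fp(240,v,z).round(1))
Q=P[170:245,235:330].reshape(-1,3);B=Q[(Q[:,2]>33)&(Q[:,2]<42)&(Q[:,0]<-70)]
print("dial bar",len(B),B.mean(0).round(1),cv2.minAreaRect(B[:,:2].astype(np.float32)))
# dial axis from marks
M=np.array([[-90.9,31.7],[-81,18.4],[-77.3,2.3],[-77.3,-15.4],[-91,-26.8]])
# circle fit
A=np.c_[2*M,np.ones(5)];s=np.linalg.lstsq(A,(M**2).sum(1),rcond=None)[0];print("circle",s[:2],np.sqrt(s[2]+s[:2]@s[:2]))
for c in (s[:2],):print("angles cw deg",np.degrees(np.arctan2(-(M[:,1]-c[1]),M[:,0]-c[0])).round(1))
a=np.arange(5)*.4363-.8727;c=(M-42*np.c_[np.cos(a),-np.sin(a)]);print("centre with r=42",c.round(1).tolist(),c.mean(0))
print("pointer line z38",fp(274.7,203.4,38).round(1),"disc centre z8",fp(281,207,8).round(1))
E
```

```text
plate z64 [  1.6 -44.6  64. ] [ 13.8 -44.   64. ] [ -9.9 -45.1  64. ] L/R [  8.2 -36.4  64. ] [  8.2 -53.1  64. ]
carriage [ 0.6 12.8 16. ] [  0.7 -77.5  16. ] hood mouth [ 2.8 85.9 22. ] hood far [  2.7 137.   22. ]
screw [ 64.4 191.8   1. ]
screw [65.6  2.2  1. ]
screw [  64.8 -189.6    1. ]
screw [-172.   192.1    1. ]
screw [-171.8    2.1    1. ]
screw [-171.6 -189.1    1. ]
strip [29.6 48.2  9. ]
strip [22.1 48.5  9. ]
strip [-18.6  50.    9. ]
strip [-26.6  50.3   9. ]
dial bar 471 [-112.7    3.5   36.9] ((-113.66827392578125, 3.6574859619140625), (48.78056716918945, 14.218399047851562), 25.64296531677246)
circle [-110.85697038    1.35210422] 35.27564923507847
angles cw deg [-56.7 -29.7  -1.6  26.5  54.8]
centre with r=42 [[-117.9, -0.5], [-119.1, 0.6], [-119.3, 2.3], [-115.4, 2.3], [-118.0, 5.4]] [-117.92586359    2.03655741]
pointer line z38 [-100.5    9.3   38. ] disc centre z8 [-114.1    2.1    8. ]
```

```bash
cat >> h.py <<'E'
def axis(lean):
    l=np.radians(lean);return Rc@np.array([np.sin(l),0,-np.cos(l)])
def gp(y,off=.046,back=0,lean=38,x=.0015):   # TCP for grasp point on gate grip
    return W([x,y,off])+axis(lean)*(.019-back)
E
python3 - <<'E'
from h import *
from plant import *
L=38;r=rpy(L,flip=-1)
for y in(-.047,.06): print(inverse_kinematics(gp(y),r), inverse_kinematics(gp(y,back=.13),r))
gripper_to(.05)
movep(gp(-.047,back=.13),r)
o=observe();f0=o["ft_force"];print(o["time_s"],f0,F(o["eef_pos"]))
print(move_l(gp(-.047),feed=.08,max_force=8))
o=observe();print(o["time_s"],o["ft_force"],F(o["eef_pos"]),F(gp(-.047)),o["opening"])
for n in("side","wrist"):
    im,d=get_image(n);c=get_calibration(n);np.savez(f"pics/{n}2.npz",im=im,d=d,K=c["intrinsics"],T=c["world_from_camera"])
    if n=="side": im=cv2.resize(im[150:360,180:390],None,fx=2.5,fy=2.5)
    cv2.imwrite(f"pics/{n}2.png",im[...,::-1])
E
```

```text
[-0.41853671 -0.21328009  2.23468912  0.53765858  0.57999757  0.72454959] [-0.53675096 -0.59890998  2.29595932  0.44636156  0.91951971  0.80154979]
[-0.1491691  -0.25579263  2.26857664  0.26785067  0.49065728  1.17171917] [-0.20541632 -0.6648499   2.33213268  0.21452683  0.83916875  1.21943694]
4.8667 [-0.10536426 -0.57468208  0.30718791] [-0.02413388 -0.04685877  0.15415332]
False
6.6417 [ 0.70470837 -0.59244288 -0.70580128] [ 0.00612188 -0.04715151  0.02791601] [ 0.00577407 -0.047       0.02748697] 0.04979512626801767
```

View pics/wrist2.png

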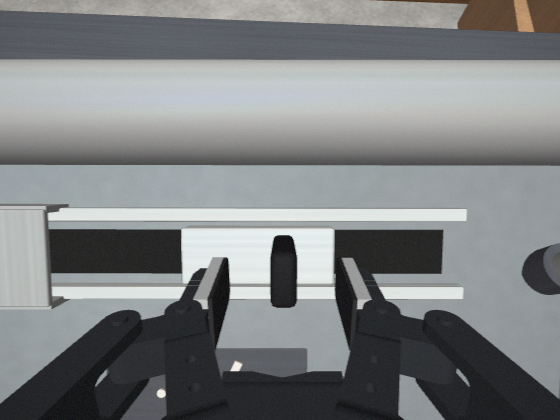

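View pics/side2.png

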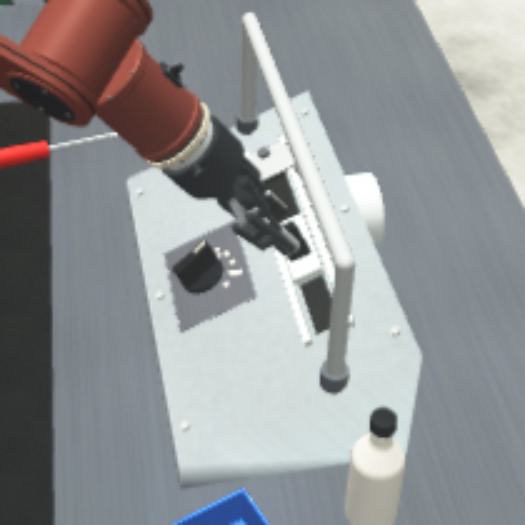

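The plate sits centred between the pads in the wrist view (plate at column 284, pads at 228 and 343). The side view shows the rail is clear. Now close and slide.

```bash
python3 - <<'E'
from h import *
import h
from plant import *
yd=h.Rf[:,1]
gripper_to(.0,40)
o=observe();print("op",o["opening"],o["ft_force"]);P0=o["eef_pos"];f0=o["ft_force"]
print("s1",move_l(P0+yd*.060,feed=.04,max_force=22))
hold(.2);o=observe();f=o["ft_force"];print(o["time_s"],"y",F(o["eef_pos"]),"dF",(f-f0)@h.Rf)
if F(o["eef_pos"])[1]>.005:
    base=f
    print("s2",move_l(P0+yd*.125,feed=.012,max_force=6))
    hold(.15);o=observe();print(o["time_s"],"y",F(o["eef_pos"]),"dF",(o["ft_force"]-f0)@h.Rf,"op",o["opening"])
np.save("f0.npy",f0);np.save("P0.npy",P0)
E
```

```text
op 0.010964483002393924 [-4.61242615 -0.51986376  4.51079768]
s1 True
8.3083 y [ 0.00591089 -0.01254952  0.02775759] dF [ 1.18865198 -0.86902395 -0.40278813]
```

```bash
python3 - <<'E'
from h import *
import h
from plant import *
yd=h.Rf[:,1];f0=np.load("f0.npy")
P=observe()["eef_pos"]
hit=move_l(P+yd*.025,feed=.02,max_force=22);hold(.1)
o=observe();print(hit,o["time_s"],"y",F(o["eef_pos"]),"dF",(o["ft_force"]-f0)@h.Rf,o["opening"])
if not hit:
    print("s2",move_l(o["eef_pos"]+yd*.045,feed=.012,max_force=6))
    for i in range(3):
        hold(.1);o=observe();print(o["time_s"],"y",F(o["eef_pos"]),"dF",(o["ft_force"]-f0)@h.Rf,"op",o["opening"])
E
```

```text
False 9.8083 y [0.00591602 0.01265671 0.0277499 ] dF [ 2.26604197  1.06467619 -3.1044676 ] 0.010707552338967889
s2 True
12.025 y [0.00594832 0.03784224 0.0277277 ] dF [ 2.19754929 -0.1692289  -3.47901747] op 0.011148513836942297
12.125 y [0.00592417 0.0378149  0.02770136] dF [ 2.02916849  0.24164579 -2.82980913] op 0.010860059402248705
12.225 y [0.00592102 0.03781604 0.02770257] dF [ 3.22374639  0.56324065 -3.04050209] op 0.011055933732742183
```

```bash
python3 - <<'E'
from h import *
import h
from plant import *
yd=h.Rf[:,1];f0=np.load("f0.npy")
T=observe()["eef_pos"].copy();Y0=F(T)[1]
for i in range(16):
    T=T+yd*.0008;move_l(T,feed=.02,max_force=20);hold(.05)
    f=np.mean([(hold(.02),observe()["ft_force"])[1] for _ in range(4)],0)
    o=observe();fy=((f-f0)@h.Rf)[1];print(round(o["time_s"],2),"cmd",round(F(T)[1]*1000,2),"y",(F(o["eef_pos"])[1]*1000).round(2),"fy",fy.round(2),o["opening"].round(4))
    if fy<-8.5: break
E
```

```text
Traceback (most recent call last):
AttributeError: 'float' object has no attribute 'round'
```

```bash
cat > lean.py <<'E'
from h import *
import h
from plant import *
yd=h.Rf[:,1];f0=np.load("f0.npy")
def fy(n=4): return float((np.mean([(hold(.02),observe()["ft_force"])[1] for _ in range(n)],0)-f0)@yd)
def step(T,s):
    T=T+yd*s;move_l(T,feed=.02,max_force=20);hold(.05);v=fy();o=observe()
    print(round(o["time_s"],2),"cmd %.2f y %.2f fy %.2f op %.4f"%(F(T)[1]*1e3,F(o["eef_pos"])[1]*1e3,v,o["opening"]));return T,v
E
python3 - <<'E'
from lean import *
T=observe()["eef_pos"].copy()
for i in range(14):
    T,v=step(T,.0008)
    if v<-8.5: break
E
```

```text
12.96 cmd 38.65 y 37.90 fy -4.57 op 0.0112
13.32 cmd 39.45 y 37.91 fy -8.78 op 0.0110
```

```bash
python3 - <<'E'
from lean import *
T=W([0,0,0])*0+observe()["eef_pos"]
T=T+yd*(.03945-F(T)[1])   # last commanded y
T,v=step(T,.0004)
for i in range(3):
    hold(.25);print("lean",fy())
E
```

```text
13.69 cmd 39.85 y 37.92 fy -10.79 op 0.0112
lean -10.350929349217347
lean -10.616809377243847
lean -11.062150709575953
```

```bash
cat >> h.py <<'E'
def dp(back=0,off=.032,x=-.1144,y=.0025): return W([x,y,off])+axis(25)*(.019-back)
E
python3 - <<'E'
from lean import *
gripper_to(.045,40)
o=observe();print(o["time_s"],F(o["eef_pos"]),o["ft_force"],o["opening"])
print(move_l(o["eef_pos"]-axis(38)*.13,feed=.12,max_force=15))
for s in(-1,1):
    print(s,inverse_kinematics(dp(),rpy(25,s*np.radians(25),-1)))
movep(dp(.12),rpy(25,-np.radians(25),-1))
c=get_calibration("wrist");im,d=get_image("wrist")
np.savez("pics/w3.npz",im=im,d=d,K=c["intrinsics"],T=c["world_from_camera"]);cv2.imwrite("pics/w3.png",im[...,::-1])
o=observe();print(o["time_s"],F(o["eef_pos"]),F(dp(.12)),o["ft_force"])
E
```

```text
15.0667 [0.00571942 0.04023719 0.02754956] [-0.12672291  0.38679838 -0.64362443] 0.04478501698523128
False
-1 [-0.33300418 -0.30747038  2.35397364  0.24976572  0.70307942  0.58769285]
1 [-0.33300418 -0.30747038  2.35397364  0.24976572  0.70307942  1.46035748]
16.925 [-0.11378185  0.00262063  0.13290738] [-0.1144  0.0025  0.133 ] [-0.23279673 -0.54904208  0.78522129]
```

View pics/w3.png

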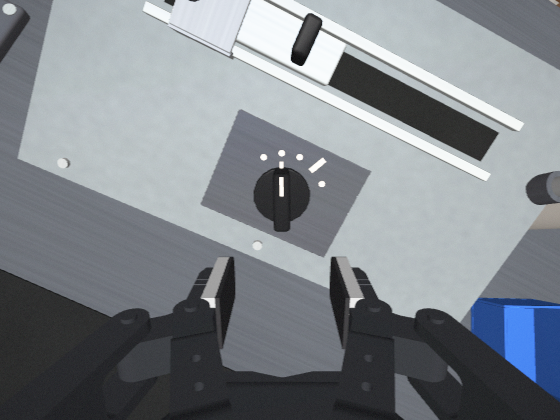

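The bar (column 281.5) is centred between the pads at columns 233 and 332 and parallel to them. The carriage nose is inside the hood. Now grip and turn with joint 6, which shares the dial's axis.

```bash
python3 - <<'E'
from lean import *
print("descend hit",move_l(dp(),feed=.08,max_force=8))
o=observe();print(o["time_s"],F(o["eef_pos"]),F(dp()),o["ft_force"])
gripper_to(0,60);o=observe();print("op",o["opening"],o["ft_force"]@h.Rf)
q=np.array(o["q"]);t=q[5]+.8727
while q[5]<t-1e-6:
    q[5]=min(q[5]+.1455,t);set_joints(q);o=observe();print(round(o["time_s"],2),round(o["q"][5],3),o["opening"],(o["ft_force"]@h.Rf).round(1),(o["torque"]@h.Rf).round(2))
hold(.3);o=observe();print(o["q"][5],(o["torque"]@h.Rf).round(2))
gripper_to(.045);o=observe();print(move_l(dp(.12),feed=.12,max_force=15))
c=get_calibration("wrist");im,d=get_image("wrist")
np.savez("pics/w4.npz",im=im,d=d,K=c["intrinsics"],T=c["world_from_camera"]);cv2.imwrite("pics/w4.png",im[...,::-1])
print(observe()["time_s"])
E
```

```text
descend hit False
18.575 [-0.1138894   0.0023476   0.01338175] [-0.1144  0.0025  0.013 ] [ 0.04507179  0.39491798 -0.39601279]
op 0.00970389640508218 [-2.19147993  2.74927759  8.60314915]
19.28 0.73 0.009822167980928146 [-0.9 -1.1  2.3] [-0.16  0.39 -0.01]
19.55 0.873 0.009831048710300884 [-0.8 -3.4  2.5] [-0.54  0.45 -0.07]
19.82 1.019 0.009773335851139904 [-1.6 -4.7  1.6] [-0.85  0.48 -0.03]
20.08 1.165 0.009887318161914635 [-1.5 -6.   2. ] [-1.11  0.59  0.04]
20.35 1.31 0.009546523542784308 [-1.9 -8.   2. ] [-1.32  0.64 -0.05]
20.62 1.456 0.009594973178606825 [-3.5 -8.7  2.6] [-1.57  0.76 -0.05]
1.4549920990744203 [-1.54  0.73 -0.04]
False
22.55
```

View pics/w4.png

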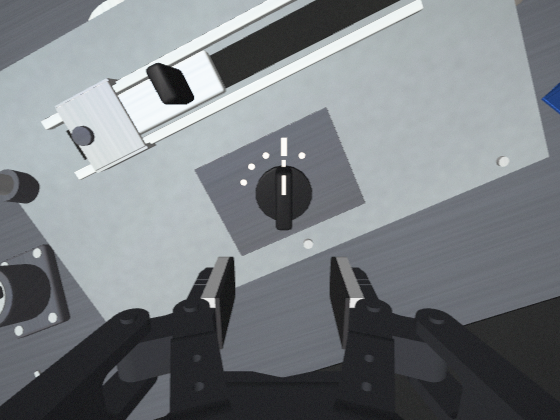

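The pointer line (283,185) is now in line with the long bar mark (284,147). I'll check the gate position and the bystanders numerically, back off, and hand in.

```bash
cat > fin.py <<'E'
from lean import *
o=observe();print("backoff",move_l(o["eef_pos"]-axis(25)*.08,feed=.12))
for n in("wrist","top"):
    c=get_calibration(n);im,d=get_image(n);np.savez(f"pics/{n}5.npz",im=im,d=d,K=c["intrinsics"],T=c["world_from_camera"])
def plate(n):
    im,d,K,T=load(n);P=F(cloud(d,K,T))*1e3;g=im.max(2)
    m=(abs(P[...,0]-1.5)<16)&(abs(P[...,2]-64)<2.5)&(g<90)&(abs(P[...,1])<120)
    b=(abs(P[...,0]+114)<35)&(abs(P[...,1]-3)<35)&(P[...,2]>34)&(P[...,2]<41)
    return P[m].mean(0).round(1),m.sum(),cv2.minAreaRect(P[b][:,:2].astype(np.float32))
for n in("w1","w3","w4","wrist5"):print(n,plate(n))
a,b=load("top")[0],load("top5")[0]
for nm,(u0,u1,v0,v1) in dict(oiler=(388,430,172,210),bin=(395,455,222,280),casting=(160,198,210,252),scraper=(165,192,262,345)).items():
    df=np.abs(a[v0:v1,u0:u1].astype(int)-b[v0:v1,u0:u1]).max(2);print(nm,"changed px",(df>40).sum())
o=observe();print(o["time_s"],o["ft_force"])
E
python3 fin.py
```

```text
backoff False
w1 (array([  2.1, -46.5,  63.1]), np.int64(272), ((-113.61813354492188, 3.553030014038086), (48.78056716918945, 13.986663818359375), 25.64296531677246))
w3 (array([ 1.6, 38.5, 63.1]), np.int64(685), ((-114.53532409667969, 3.254505157470703), (49.61710739135742, 13.897636413574219), 25.203075408935547))
w4 (array([ 1.9, 37.9, 63.1]), np.int64(584), ((-113.50636291503906, 2.264636993408203), (13.531501770019531, 49.091156005859375), 65.42300415039062))
wrist5 (array([ 1.7, 38. , 63.1]), np.int64(312), ((-113.54525756835938, 2.375612258911133), (13.764474868774414, 49.21748733520508), 65.37358856201172))
oiler changed px 0
bin changed px 0
casting changed px 0
scraper changed px 0
23.4583 [ 0.57132267 -0.43996119 -0.18179481]
```

```bash
python3 -c "
from plant import *
job_done();print(observe()['time_s'])"
```

```text
the job is handed in; nothing more can be done
the job is handed in; nothing more can be done
```

The blast gate is against its buffer, the fan dial is at the long bar mark, and I handed the job in at about 23.5 s. The hand-in gives no verdict.

- **Gate:** I gripped the plate with the tool leaning 38° under the rail and slid it about 85 mm through the half-way catch. The nose met the buffer about 12 mm inside the hood, a gate value of roughly 0.097. I leaned there with 10.4–11.1 N for about 1 s. Depth images taken after release and after the dial turn put the plate at 38.5 mm, then 37.9–38.0 mm, against 37.9 mm while pressed. It has stayed at the buffer to within measuring error.
- **Dial:** I turned it 50° clockwise, from the second dot to the bar mark. The bar grip now measures 24.6° clockwise of straight up the slope, against a target of 25°, and the pointer lines up with the mark in the picture.
- **Loose items:** the top view shows no changed pixels around the casting, oiler, bin or scraper. After the last retreat the arm is clear of everything, with the wrist force near zero.

**Odd readings:**
- The slide stopped twice on its force limit: once around the catch, and once at first contact with the buffer. Each time the force fell back to nearly zero, so I pressed on in small steps.
- The dot marks measure about 37 mm from the dial's axis, not the 42 mm given for the bar mark. I took the axis from the bar mark and the disc instead.

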